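# Clamp an interface bar in the ratchet bench clamp

### The arm

A 7-joint arm with a two-finger parallel gripper is mounted at the origin on a cart in front of the work surface, level with it; the furniture and walls round the work are solid. World frame = base frame: x ahead of the robot, y to its left, z up, the work surface at z = 0. Lengths are in mm, angles in rad, forces in N, time in s.
With the tool pointing down it reaches from about 375 to 925 mm from the base axis. Payload 3.1 kg.
Tool frame: the origin (TCP) lies midway between the tips of the shut fingers; the grasp point (between the pads) lies 19 mm behind it; z points along the fingers, y is the line along which they close (so a half turn about z gives the same grasp; the last joint's range is limited). The gripper opens to 85 mm and grips with 20 to 120 N. Pads are 22 mm wide; open, the fingers measure 114 mm over their backs; the gripper's body (76 mm by 85 mm) begins 54 mm behind the grasp point. The pads swing forward as they close: fully open they stand 13 mm farther back than shut.
Start: joints at [-1.275, 0.383, 0.044, 1.598, -0.018, 1.161, -0.05], TCP at [249.383, 600.259, 231.269] pointing down, gripper open.
Joint ranges: [-2.61, 2.61], [-0.41, 2.15], [-1.48, 1.57], [0, 2.5], [-1.57, 4.71], [0.05, 1.97], [-2.85, 2.85]. Speed limits (rad/s): [2.79, 2.79, 3.14, 3.14, 3.14, 3.14, 3.14].

### API

Orientations are given as a unit quaternion [w, x, y, z].
In Python, from cell import ctrl gives the robot as it stands.
- The arm moves only by the shell command python3 -m pendant 'ROWS'. ROWS is JSON, a list of rows, each an object of numbers: "gripper": the closure, from 0 (fully open) to 1 (shut); "dx", "dy", "dz": the shift along the world's x, y, z in mm; "yaw": the turn about the world's z in rad. A call has 1 to 5 rows; each row is the pose to reach, as a shift and turn from the pose commanded when the call began; what a row does not reach only later rows make up. A row lasts 1/10 s, in which the tool goes at most 50 mm and 8.59 degrees, less where a joint would pass 70% of its speed; a pose out of reach is approached as far as the arm can. A call with a gripper value outside its range is refused whole. The fingers move at their own pace and stop on an object; the grip force is fixed at half the most. Time passes only in rows, so rows that repeat a pose let the fingers close. It gives the time, the measured TCP pose, the force, the opening and the grip force at its end, in the units of the state.
- ctrl.state(): the state, without advancing time (a new reading comes with each control period).
- ctrl.snapshot(name): name is "scene" or "side" or "wrist"; returns (picture, depth): 420x560x3 uint8, blue, green, red; 420x560 float32, mm along the optical axis (not along the pixel's ray), 0 where there is no reading.
- ctrl.camera_model(name): a dict with "camera_matrix" (3x3 intrinsics, pixels), "R" (3x3) and "t" (3): a world point X has camera coordinates R X + t. Camera axes: x right, y down, z forward; pixel columns grow to the right and rows downward; lengths in mm; the calibration is good to about 2 mm. The wrist camera is an equidistant fisheye: a pixel r from the principal point sees the ray r / f radians off the axis. A picture is of the moment at which its call begins: read the wrist's pose just before it. camera_model takes no time and is no camera call; for the wrist camera it gives the pose at the moment of the call.
- ctrl.sign_off(): hands the job in; it is judged then, once.
The state is a dict: "time_s": time; "q": joint angles; "dq": joint speeds; "effort": joint torques, N m; "position": TCP position; "ee_rot": TCP orientation; "ft_force": force on the tool from outside, world axes, zero at the start; "wrist_torque": the same for the moment, N m; "width": opening from 0.0 (shut) to 1.0 (fully open); "finger_force": force on a finger pad.
Only numpy, scipy, OpenCV 4.12 (cv2) and the standard library are available. Lean on these libraries where they do the work, as an engineer would, in place of code of your own. Each camera call takes 0.05 s, during which the arm holds its last target. There are 200 camera calls.

### The job

Put the white interface bar flat into the open mouth of the bench clamp, lengthwise between the fence and the jaw, and push it home against the end stop. Then pump the clamp's lever in full strokes, stop to stop, until the jaw's spring pad is pushed in by 3 to 10 mm, work the jaw only by the lever, and leave the lever swung back at its rest stop. Leave the bottle, the loupe and the battery standing where they are.

Things in the scene. Friction and masses are not known exactly. Their poses are not given: they have to be found in the camera images.
- bar_center (a point): centre of the loose white interface bar, a plain block 26 (x) x 113 (y) x 18 (z) mm, 40 to 75 g, flat on the bench; its long axis is this frame's y; both ends alike. It starts in the gap between the drawer cabinet (190 mm high, world x 0.35 to 0.53, y 0.10 to 0.34) and the oscilloscope (300 mm high; nearest corner about x 0.60, y -0.10, left side running to about x 0.85, y 0.03)
- clamp: low U-shaped metal bench clamp fixed to the bench, mouth open towards its +y. Origin: middle of the fence's inner face, at bench level; x = way the jaw closes, z up. In this frame, mm: the fence is a bar 22 high, x 0 to 18, y -71 to +55; the mouth's floor is the bare bench. The bar is home when its centre is at y = 0; clamped, its centre is at x = -13
- end_stop (a point): middle of the stop face of the end stop, mid-height (clamp frame x -25, y -56.5, z 11 mm): the bar 22 mm high that closes the -y end of the mouth (clamp x -88 to 0, y -70.5 to -56.5)
- clamp_head (a point): centre of the top of the clamp's grey head, behind the jaw (clamp frame x -118, y 0, z 34 mm): a block 66 x 44 mm, 34 high, on a 4 mm foot plate at clamp x -158 to -78, y -71 to +6; the rack sticks out behind it to clamp x -174, 22 high
- jaw: sliding jaw, 84 mm long (y -42 to +42), 22 high. Its clamp-frame x: -50 mm fully open, start -50 to -38. The untouched spring pad's face is at this x, so the mouth is that wide. A full stroke of the lever forward and back closes it one 6 mm tooth (the first stroke 2.5 to 9 mm); a pawl keeps it from going back beyond the last tooth: it cannot be reopened
- spring_pad (a joint): how far the black spring pad (80 x 18 mm face, on the jaw) is pushed back into the jaw, m; 0 = free, 0.012 = bottomed. Preload about 2.4 N, then 1.2 N per mm
- lever (a joint): angle of the clamp's lever, rad: 0 = rest stop (grip on the clamp's -x side), 0.80 = forward stop, counter-clockwise from above. No return spring: it stays where left and must be pushed both ways, 1 to 3 N at the grip. The tooth clicks over by about 0.67 rad, so go on to about 0.75 or the stop, then back below 0.05. One stroke never gives two teeth
- lever_grip (a point): point at 69 mm height on the axis of the lever's upright round black grip, 16 mm thick (19 at a bead near the top), from 45 to 94 mm above the bench; the arm below it lies at 37 to 45 mm. It circles lever_pivot at 100 mm radius; at rest the arm points to clamp -y turned 0.35 rad towards clamp -x, at the forward stop turned 0.45 rad towards clamp +x
- lever_pivot (a point): the lever's vertical hinge axis, on top of the clamp's head, at clamp (-102, 0) mm
- flux_bottle_center (a point): centre of the small amber bottle, 32 mm across, 58 high, standing loose beside the clamp's head; to be left alone (moved by less than 30 mm, upright)
- loupe_center (a point): centre of the black loupe, 37 mm across, 30 high, standing loose behind the fence; to be left alone likewise
- cell_center (a point): centre of the upright battery, 14 mm across, 50 high, standing loose beyond the lever's forward stop; to be left alone likewise

How it is judged:
By the outcome, as a careful person would: the job done as asked, in the order asked, and still so for the second after the job is handed in, with the robot touching nothing.
It also fails if it takes over 72 s, if anything falls off the work surface, if the arm or the gripper's body presses on something with over 40 N, if the wrist force passes 120 N, or if a joint passes its speed limit or range.

## Working session

There is one attempt and no reset: what is moved stays moved. The work goes in short steps, Python scripts to look and compute and a shell command to move; the robot and the scene stay as the last step left them, time stands still between calls to the robot, and variables do not carry over. Pictures are saved under pics/ and viewed, at most 10 in all, crops included, and the job is handed in when it is done.

```bash
ls; mkdir -p pics
cat > h.py <<'E'
import numpy as np, cv2
from cell import ctrl
def snap(n):
    m=ctrl.camera_model(n); im,d=ctrl.snapshot(n); return im,d,m
def ray(m,u,v,fish=False):
    K=np.array(m["camera_matrix"]);R=np.array(m["R"]);t=np.array(m["t"])
    x=(u-K[0,2])/K[0,0];y=(v-K[1,2])/K[1,1]
    if fish:
        r=np.hypot(x,y); s=np.sin(r)/r if r>1e-9 else 1
        c=np.array([x*s,y*s,np.cos(r)])
    else: c=np.array([x,y,1.])
    return -R.T@t, R.T@c
def onz(m,u,v,z,fish=False):
    o,d=ray(m,u,v,fish); return o+d*(z-o[2])/d[2]
def proj(m,X,fish=False):
    K=np.array(m["camera_matrix"]);c=np.array(m["R"])@np.array(X,float)+np.array(m["t"])
    if fish:
        r=np.arctan2(np.hypot(c[0],c[1]),c[2]);n=np.hypot(c[0],c[1]);p=c[:2]/n*r
    else: p=c[:2]/c[2]
    return p*[K[0,0],K[1,1]]+K[:2,2]
def cloud(m,d):
    K=np.array(m["camera_matrix"]);h,w=d.shape;u,v=np.meshgrid(np.arange(w),np.arange(h))
    c=np.stack([(u-K[0,2])/K[0,0]*d,(v-K[1,2])/K[1,1]*d,d],-1)
    return (c-np.array(m["t"]))@np.array(m["R"])
E
python3 - <<'E'
from h import *
s=ctrl.state();print({k:np.round(v,3) for k,v in s.items()})
for n in("scene","side","wrist"):
    im,d,m=snap(n);np.savez(f"pics/{n}0.npz",im=im,d=d,**{k:np.array(v) for k,v in m.items()})
    cv2.imwrite(f"pics/{n}0.png",im); print(n,m,(d>0).mean())
a=cv2.imread("pics/scene0.png");b=cv2.imread("pics/side0.png")
E
```

```text
pics
{'time_s': np.float64(0.0), 'q': array([-1.275,  0.384,  0.044,  1.6  , -0.018,  1.161, -0.05 ]), 'dq': array([-0.002,  0.001, -0.   ,  0.001, -0.001, -0.002,  0.   ]), 'effort': array([ 0.0000e+00, -4.3346e+01,  1.0250e+00, -2.4951e+01,  1.1000e-02,
        1.2000e-02, -0.0000e+00]), 'position': array([249.036, 599.379, 229.879]), 'ee_rot': array([-0.   ,  0.196,  0.981, -0.001]), 'ft_force': array([ 0.593, -1.097,  0.303]), 'wrist_torque': array([ 0.03 , -0.019,  0.014]), 'finger_force': np.float64(0.0), 'width': np.float64(0.998)}
scene {'camera_matrix': array([[458.89079228,   0.        , 281.38733575],
       [  0.        , 458.89079228, 212.92061781],
       [  0.        ,   0.        ,   1.        ]]), 'R': array([[ 0.89905868, -0.43764438, -0.01268457],
       [-0.32878613, -0.65573111, -0.67964432],
       [ 0.28912485,  0.61521063, -0.73343214]]), 't': array([-522.0596292 ,  119.93576167,  817.00690999])} 0.9960841836734694
side {'camera_matrix': array([[442.50626781,   0.        , 278.43442601],
       [  0.        , 442.50626781, 213.11778649],
       [  0.        ,   0.        ,   1.        ]]), 'R': array([[-0.99952121,  0.02151222, -0.02223893],
       [ 0.03014597,  0.51519008, -0.85654562],
       [-0.00696892, -0.85680593, -0.51559192]]), 't': array([525.36578712, 102.37666367, 808.42525624])} 0.8692091836734694
wrist {'camera_matrix': array([[325.1922621 ,   0.        , 281.57109844],
       [  0.        , 325.1922621 , 207.70584184],
       [  0.        ,   0.        ,   1.        ]]), 'R': array([[ 0.38371034,  0.92344933, -0.00277658],
       [ 0.88135173, -0.36531717,  0.29960389],
       [ 0.27565468, -0.11740825, -0.95405964]]), 't': array([-648.82076282,  -37.61615155,  380.92437112])} 0.9953316326530612
```

View pics/scene0.png

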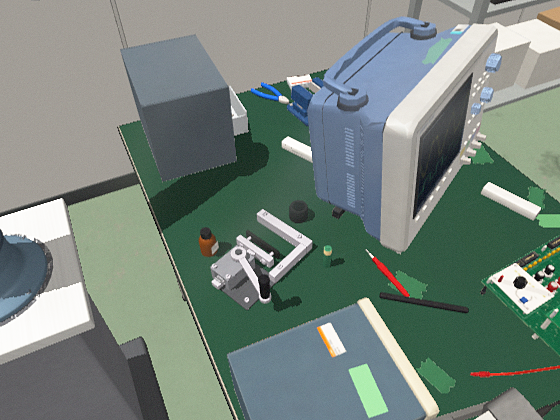

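View pics/side0.png

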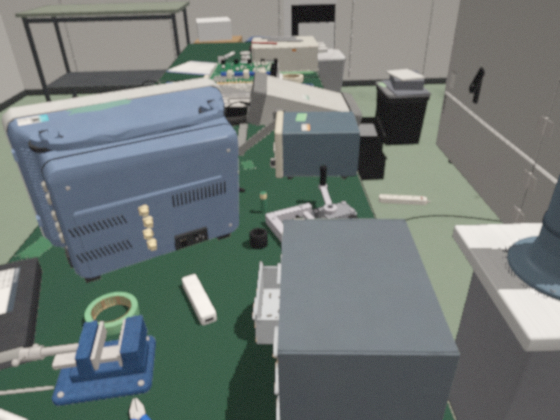

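The scene view shows the clamp at about (260,255), with the lever grip at (265,285), bottle at (208,242), loupe at (298,211) and battery at (327,255). The side view shows the bar whole at (198,298). I'll measure these next.

Run:
```python
from h import *
S=np.load("pics/scene0.npz");D=np.load("pics/side0.npz")
im,d=S["im"],S["d"];P=cloud(S,d)
for n,(u,v) in dict(fenceA=(264,213),corner=(311,243),stopend=(275,276),grip=(265,285),piv=(240,255),bot=(207,232),loupe=(298,205),cell=(327,248),benchA=(330,290)).items(): print(n,P[v,u].round(1))
# tops at z 17..27 in clamp region: metal
hsv=cv2.cvtColor(im,cv2.COLOR_BGR2HSV)
roi=np.zeros(d.shape,bool);roi[195:315,200:345]=1
# rectified top view with height
def top(P,im,x0,x1,y0,y1,s=0.3):
    o=np.zeros((int((x1-x0)*1/s*1),int((y1-y0)/s),3),np.uint8);return o
c=im[190:320,190:350];c=cv2.resize(c,None,fx=4,fy=4,interpolation=cv2.INTER_CUBIC);cv2.imwrite("pics/c1.png",c)
# bar from side
im2,d2=D["im"],D["d"];P2=cloud(D,d2)
h2=cv2.cvtColor(im2,cv2.COLOR_BGR2HSV)
m2=((h2[...,1]<60)&(h2[...,2]>150)).astype(np.uint8);r=np.zeros_like(m2);r[265:330,170:230]=1;m2&=r
ys,xs=np.where(m2>0);Q=P2[m2>0];print(len(Q),np.median(Q,0))
t=Q[(abs(Q[:,2]-18)<5)];print(len(t));rc=cv2.minAreaRect(t[:,:2].astype(np.float32));print("depth bar",rc)
# via plane
pts=np.array([onz(D,u,v,18)[:2] for u,v in zip(xs,ys) if abs(P2[v,u,2]-18)<5],np.float32);print("plane",cv2.minAreaRect(pts))
for z in (5,): 
  pass
```

```text
fenceA [498.  -94.1  26.2]
corner [ 547.7 -192.9   16.1]
stopend [ 455.2 -233.2   21.7]
grip [ 416.3 -283.1   86.6]
piv [ 413.1 -182.7   46.2]
bot [ 377.6 -119.2   59.3]
loupe [569.9 -97.9  18.3]
cell [ 552.5 -239.3   51. ]
benchA [ 534.2 -287.9   -0.6]
807 [659.88704701  64.11083786  17.76561685]
696
depth bar ((662.78173828125, 58.258766174316406), (25.406719207763672, 114.75045013427734), 25.397966384887695)
plane ((662.1361694335938, 61.203392028808594), (25.606843948364258, 115.21815490722656), 25.33702850341797)
```

View pics/c1.png

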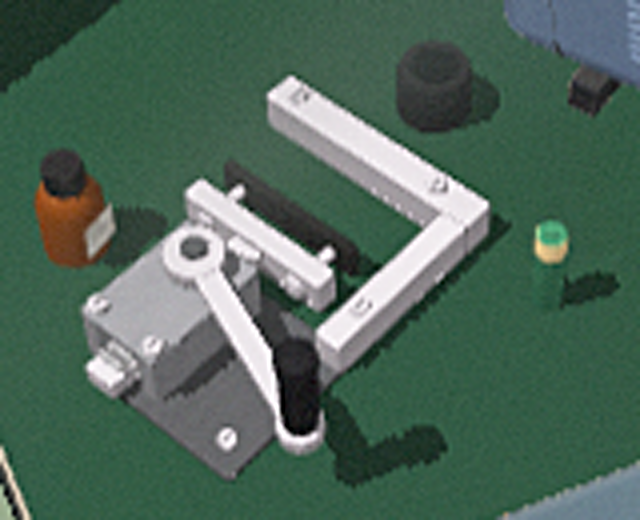

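The crop (4x, offset 190,190) shows these clamp top corners:
- Fence end: (268,95) and (297,78)
- Outer corner: (489,205)
- End-stop far end: (318,335) and (345,347)

The jaw is separated from the fence, and the lever is at rest.

Run:
```python
from h import *
S=np.load("pics/scene0.npz")
px=np.array([(268,95),(297,78),(489,205),(318,335),])/4.+190-.4
W=np.array([onz(S,u,v,22)[:2] for u,v in px]);C=np.array([(0,55),(18,55),(18,-71),(-88,-56.5)])
a=W.mean(0);b=C.mean(0);U,_,V=np.linalg.svd((W-a).T@(C-b));R=U@np.diag([1,np.linalg.det(U@V)])@V
o=a-R@b;print("clamp origin",o,"yaw deg",np.degrees(np.arctan2(R[1,0],R[0,0])));print("res",(W-(C@R.T+o)).round(1))
np.savez("pics/clamp.npz",R=R,o=o)
f=lambda p:(R.T@(np.array(p)-o)).round(1)
q=lambda u,v,z:onz(S,u/4+189.6,v/4+189.6,z)[:2]
print("pivot",f(q(195,248,50)),"grip top",f(q(298,347,94)),"bottle top",f(q(64,165,58)),q(64,165,58),"loupe",f(q(434,60,30)),"cell",f(q(551,235,50)))
print("pad top ends",f(q(230,163,19)),f(q(357,245,19)),"jaw front top ends",f(q(202,180,22)),f(q(335,272,22)))
print("bar in clamp",f((662.5,59.8)))
```

```text
clamp origin [ 507.06655383 -136.70268581] yaw deg 22.715764340028795
res [[ 0.4  1. ]
 [ 1.  -1.9]
 [-2.1  2. ]
 [ 0.7 -1.1]]
pivot [-102.9   -1. ] grip top [-133.1  -91.9] bottle top [-111.9   71. ] [ 376.46751065 -114.41105031] loupe [65.1  5. ] cell [   2.7 -112.7]
pad top ends [-40.7  41.4] [-38.2 -36.3] jaw front top ends [-58.4  42. ] [-57.7 -40.6]
bar in clamp [219.3 121.2]
```

```bash
python3 - <<'E'
from h import *
D=np.load("pics/side0.npz");P=cloud(D,D["d"])
q=P[262:340,250:285].reshape(-1,3)
q=q[(q[:,2]>5)&(q[:,2]<400)]
print("drawer max x by height",[(z,q[(abs(q[:,2]-z)<15),0].max().round() if (abs(q[:,2]-z)<15).any() else None, q[(abs(q[:,2]-z)<15),1].min().round() if (abs(q[:,2]-z)<15).any() else None) for z in (20,50,80,110,140)])
E
python3 -m pendant '[{"dx":20,"dy":-30,"dz":30,"yaw":-0.14},{"dx":45,"dy":-60,"dz":60,"yaw":-0.28},{"dx":75,"dy":-95,"dz":80,"yaw":-0.42},{"dx":105,"dy":-135,"dz":90,"yaw":-0.56},{"dx":135,"dy":-175,"dz":90,"yaw":-0.70}]'
python3 -m pendant '[{"dx":30,"dy":-38},{"dx":60,"dy":-76},{"dx":90,"dy":-114},{"dx":120,"dy":-152},{"dx":150,"dy":-185}]'
python3 -m pendant '[{"dx":30,"dy":-38},{"dx":60,"dy":-76},{"dx":90,"dy":-114},{"dx":114,"dy":-145},{"dx":114,"dy":-145,"yaw":-0.03}]'
```

```text
drawer max x by height [(20, None, None), (50, None, None), (80, np.float64(563.0), np.float64(107.0)), (110, np.float64(558.0), np.float64(107.0)), (140, np.float64(533.0), np.float64(141.0))]validation failed for argument at $[0]...
validation failed for argument at $[0]...
validation failed for argument at $[0]...
```

```bash
python3 -m pendant '[{"gripper":0,"dx":20,"dy":-30,"dz":30,"yaw":-0.14},{"gripper":0,"dx":45,"dy":-60,"dz":60,"yaw":-0.28},{"gripper":0,"dx":75,"dy":-95,"dz":80,"yaw":-0.42},{"gripper":0,"dx":105,"dy":-135,"dz":90,"yaw":-0.56},{"gripper":0,"dx":135,"dy":-175,"dz":90,"yaw":-0.70}]'
```

```text
time_s: 0.65
position: [385.2, 425.7, 323.5]
ee_rot: [0.0, 0.522, 0.853, 0.002]
ft_force: [0.1, 0.6, 0.6]
width: 0.999
finger_force: 0.0
```

```bash
python3 -m pendant '[{"gripper":0,"dx":30,"dy":-38,"dz":0,"yaw":0},{"gripper":0,"dx":60,"dy":-76,"dz":0,"yaw":0},{"gripper":0,"dx":90,"dy":-114,"dz":0,"yaw":0},{"gripper":0,"dx":120,"dy":-152,"dz":0,"yaw":0},{"gripper":0,"dx":150,"dy":-185,"dz":0,"yaw":-0.03}]'
python3 -m pendant '[{"gripper":0,"dx":30,"dy":-38,"dz":0,"yaw":0},{"gripper":0,"dx":60,"dy":-76,"dz":0,"yaw":0},{"gripper":0,"dx":90,"dy":-114,"dz":-30,"yaw":0},{"gripper":0,"dx":111,"dy":-147,"dz":-70,"yaw":0},{"gripper":0,"dx":111,"dy":-147,"dz":-110,"yaw":0}]'
python3 - <<'E'
from h import *
print({k:np.round(v,3) for k,v in ctrl.state().items() if k in("position","ee_rot","q")})
im,d,m=snap("wrist");np.savez("pics/w1.npz",im=im,d=d,**{k:np.array(v) for k,v in m.items()});cv2.imwrite("pics/w1.png",im)
E
```

```text
time_s: 1.15
position: [534.5, 238.6, 321.2]
ee_rot: [-0.0, 0.534, 0.846, -0.0]
ft_force: [0.6, 0.8, -0.4]
width: 1.001
finger_force: 0.0
time_s: 1.65
position: [649.0, 87.2, 213.0]
ee_rot: [0.004, 0.536, 0.844, 0.001]
ft_force: [1.5, 0.8, -0.2]
width: 0.999
finger_force: 0.0
{'q': array([-0.573,  0.433,  0.488,  1.628, -0.215,  1.127,  0.408]), 'position': array([648.974,  87.22 , 213.037]), 'ee_rot': array([0.004, 0.536, 0.844, 0.001])}
```

View pics/w1.png

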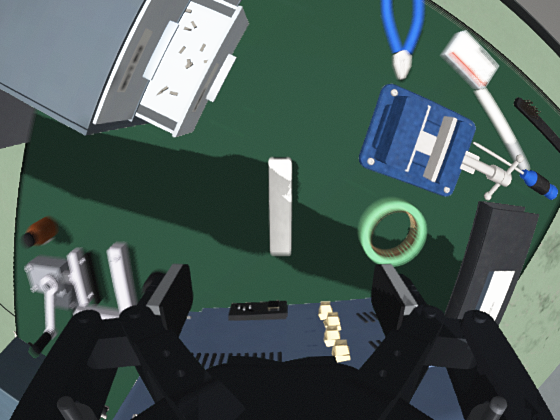

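The wrist view shows the bar upright at (280,207), columns 268-293 and rows 157-255. The clamp is at the lower left, around (80,280). I'll measure the bar from here.

```bash
cat >> h.py <<'E'
def bar(m,im,roi,z=18,fish=True,vmin=120):
    h=cv2.cvtColor(im,cv2.COLOR_BGR2HSV);k=((h[...,1]<50)&(h[...,2]>vmin)).astype(np.uint8)
    r=np.zeros_like(k);r[roi[0]:roi[1],roi[2]:roi[3]]=1;k&=r
    c=max(cv2.findContours(k,cv2.RETR_EXTERNAL,cv2.CHAIN_APPROX_NONE)[0],key=cv2.contourArea)
    p=np.array([onz(m,u,v,z,fish)[:2] for u,v in c[:,0]],np.float32);return cv2.minAreaRect(p),cv2.boxPoints(cv2.minAreaRect(p)).round(1),cv2.boundingRect(c)
E
python3 - <<'E'
from h import *
S=np.load("pics/w1.npz")
print(bar(S,S["im"],(140,270,255,305)))
s=ctrl.state();q=s["ee_rot"];from scipy.spatial.transform import Rotation as R
print(s["position"],np.degrees(np.arctan2(*R.from_quat([q[1],q[2],q[3],q[0]]).as_matrix()[[1,0],1])))
E
```

```text
(((660.095947265625, 59.81886291503906), (24.183305740356445, 111.86011505126953), 25.589733123779297), array([[625. , 105. ],
       [673.3,   4.2],
       [695.2,  14.6],
       [646.8, 115.5]], dtype=float32), (268, 157, 24, 98))
[641.12981539  86.95468151 200.86640453] 25.16341654435675
```

```bash
python3 -m pendant '[{"gripper":0,"dx":0,"dy":0,"dz":-40,"yaw":0},{"gripper":0,"dx":0,"dy":0,"dz":-80,"yaw":0},{"gripper":0,"dx":0,"dy":0,"dz":-120,"yaw":0},{"gripper":0,"dx":0,"dy":0,"dz":-120,"yaw":0},{"gripper":0,"dx":0,"dy":0,"dz":-120,"yaw":0}]'
python3 -m pendant '[{"gripper":0.35,"dx":0,"dy":0,"dz":0,"yaw":0},{"gripper":0.35,"dx":0,"dy":0,"dz":0,"yaw":0},{"gripper":0.35,"dx":0,"dy":0,"dz":0,"yaw":0}]'
python3 - <<'E'
from h import *
im,d,m=snap("wrist");np.savez("pics/w2.npz",im=im,d=d,**{k:np.array(v) for k,v in m.items()});cv2.imwrite("pics/w2.png",im)
s=ctrl.state();q=s["ee_rot"];from scipy.spatial.transform import Rotation as R
print(s["position"],np.degrees(np.arctan2(*R.from_quat([q[1],q[2],q[3],q[0]]).as_matrix()[[1,0],1])))
try: print(bar(m,im,(100,320,200,360)))
except Exception as e: print(e)
E
```

```text
time_s: 2.2
position: [644.1, 94.7, 91.1]
ee_rot: [-0.001, 0.533, 0.846, -0.001]
ft_force: [0.3, 0.3, 0.9]
width: 0.999
finger_force: 0.0
time_s: 2.5
position: [646.3, 94.5, 93.8]
ee_rot: [0.001, 0.533, 0.846, 0.002]
ft_force: [0.4, 0.5, -0.5]
width: 0.651
finger_force: 0.0
[645.91011828  94.46418833  93.26740436] 25.613679906361792
(((659.551025390625, 61.14959716796875), (24.747146606445312, 102.98080444335938), 25.392396926879883), array([[626.3, 102.4],
       [670.5,   9.3],
       [692.8,  19.9],
       [648.6, 113. ]], dtype=float32), (263, 199, 34, 121))
```

View pics/w2.png

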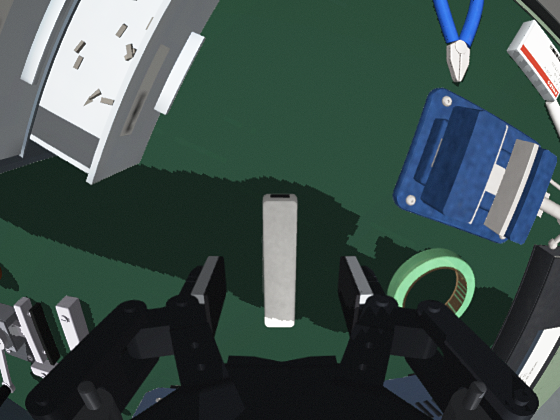

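The bar is centred between the fingers: bar column is about 280, fingers at about 212 and 350. I'll descend and grip.

```bash
python3 -m pendant '[{"gripper":0.35,"dx":-1,"dy":0,"dz":-40,"yaw":0},{"gripper":0.35,"dx":-1,"dy":0,"dz":-70,"yaw":0},{"gripper":0.35,"dx":-1,"dy":0,"dz":-85,"yaw":0},{"gripper":0.35,"dx":-1,"dy":0,"dz":-85,"yaw":0},{"gripper":0.35,"dx":-1,"dy":0,"dz":-85,"yaw":0}]'
python3 -m pendant '[{"gripper":1,"dx":0,"dy":0,"dz":0,"yaw":0},{"gripper":1,"dx":0,"dy":0,"dz":0,"yaw":0},{"gripper":1,"dx":0,"dy":0,"dz":0,"yaw":0},{"gripper":1,"dx":0,"dy":0,"dz":0,"yaw":0},{"gripper":1,"dx":0,"dy":0,"dz":0,"yaw":0}]'
```

```text
time_s: 3.05
position: [644.6, 94.1, 7.2]
ee_rot: [0.001, 0.533, 0.846, 0.0]
ft_force: [0.6, -0.5, 1.2]
width: 0.656
finger_force: 0.0
time_s: 3.55
position: [645.6, 94.4, 8.4]
ee_rot: [0.001, 0.533, 0.846, 0.001]
ft_force: [-0.1, -1.4, 5.9]
width: 0.283
finger_force: 60.9
```

```bash
python3 -m pendant '[{"gripper":1,"dx":0,"dy":0,"dz":30,"yaw":0},{"gripper":1,"dx":0,"dy":0,"dz":75,"yaw":0},{"gripper":1,"dx":0,"dy":0,"dz":120,"yaw":0},{"gripper":1,"dx":0,"dy":0,"dz":165,"yaw":0},{"gripper":1,"dx":-25,"dy":-15,"dz":200,"yaw":-0.02}]'
python3 -m pendant '[{"gripper":1,"dx":-35,"dy":-20,"dz":10,"yaw":0},{"gripper":1,"dx":-70,"dy":-40,"dz":10,"yaw":-0.02},{"gripper":1,"dx":-105,"dy":-65,"dz":10,"yaw":-0.03},{"gripper":1,"dx":-125,"dy":-105,"dz":0,"yaw":-0.03},{"gripper":1,"dx":-150,"dy":-140,"dz":-20,"yaw":-0.03}]'
python3 -m pendant '[{"gripper":1,"dx":-5,"dy":-15,"dz":-40,"yaw":0},{"gripper":1,"dx":-5,"dy":-15,"dz":-60,"yaw":0},{"gripper":1,"dx":-5,"dy":-15,"dz":-70,"yaw":0},{"gripper":1,"dx":-5,"dy":-15,"dz":-70,"yaw":0},{"gripper":1,"dx":-5,"dy":-15,"dz":-70,"yaw":0}]'
python3 - <<'E'
from h import *
im,d,m=snap("wrist");np.savez("pics/w3.npz",im=im,d=d,**{k:np.array(v) for k,v in m.items()});cv2.imwrite("pics/w3.png",im)
im2,d2,m2=snap("scene");np.savez("pics/s3.npz",im=im2,d=d2,**{k:np.array(v) for k,v in m2.items()})
c=cv2.resize(im2[130:310,190:360],None,fx=3,fy=3,interpolation=cv2.INTER_CUBIC);cv2.imwrite("pics/s3.png",c)
im2,d2,m2=snap("side");np.savez("pics/d3.npz",im=im2,d=d2,**{k:np.array(v) for k,v in m2.items()})
s=ctrl.state();q=s["ee_rot"];from scipy.spatial.transform import Rotation as R
print(s["position"],s["width"],np.degrees(np.arctan2(*R.from_quat([q[1],q[2],q[3],q[0]]).as_matrix()[[1,0],1])))
E
```

```text
time_s: 4.05
position: [621.7, 82.6, 209.8]
ee_rot: [0.002, 0.54, 0.842, 0.003]
ft_force: [-0.4, 0.5, 0.0]
width: 0.285
finger_force: 60.2
time_s: 4.55
position: [469.1, -62.0, 187.6]
ee_rot: [0.002, 0.553, 0.833, 0.002]
ft_force: [0.5, -1.0, -0.6]
width: 0.278
finger_force: 60.2
time_s: 5.05
position: [464.7, -75.3, 117.0]
ee_rot: [0.001, 0.553, 0.833, 0.0]
ft_force: [0.2, -0.1, -0.8]
width: 0.283
finger_force: 60.1
[465.18818437 -75.34421196 117.49960351] 0.2824199049477909 22.813317260266757
```

View pics/w3.png

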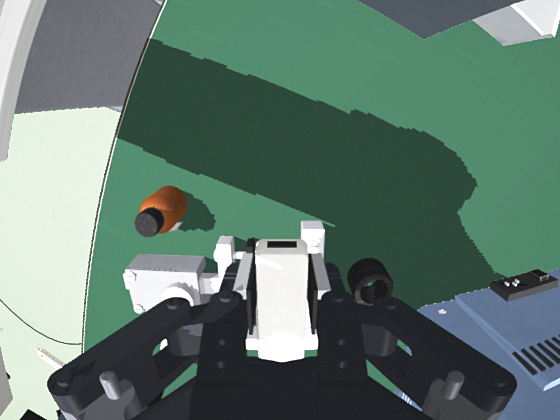

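The held bar is at (282,300) with the mouth below it. The fence's +y end is at about (313,230), the jaw end at about (226,250) and the bottle at (160,210). I'll compare the predicted corners with the edges.

Run:
```python
from h import *
S=np.load("pics/w3.npz");c=np.load("pics/clamp.npz");R,o=c["R"],c["o"]
w=lambda x,y,z:np.r_[R@[x,y]+o,z]
for n,p in dict(fi=(0,55,22),fo=(18,55,22),fib=(0,55,0),fob=(18,55,0),pad=(-40,40,20),jaw=(-58,42,22)).items(): print(n,proj(S,w(*p),True).round(1))
g=cv2.cvtColor(S["im"],cv2.COLOR_BGR2GRAY)
for r in (222,226,230,236,240): print(r,[int(v) for v in g[r,210:335:1]][::2])
print("col 313",[int(v) for v in g[205:250,313]])
```

```text
fi [302.  233.4]
fo [324.6 233.3]
fib [300.5 223.7]
fob [321.5 223.7]
pad [252.2 249.4]
jaw [229.8 247.9]
222 [64, 66, 61, 125, 123, 124, 123, 122, 124, 122, 121, 123, 120, 119, 119, 120, 123, 122, 121, 120, 123, 121, 122, 121, 121, 121, 121, 122, 120, 120, 121, 122, 121, 120, 124, 120, 120, 122, 121, 123, 120, 121, 122, 123, 120, 139, 215, 197, 197, 199, 198, 198, 196, 195, 195, 194, 100, 121, 119, 105, 64, 62, 63]
226 [64, 61, 119, 123, 123, 122, 124, 123, 123, 119, 121, 121, 120, 122, 120, 119, 120, 121, 121, 120, 121, 121, 121, 122, 120, 121, 122, 119, 121, 121, 121, 122, 120, 123, 121, 120, 122, 123, 121, 120, 122, 122, 121, 121, 120, 140, 234, 197, 199, 199, 200, 200, 199, 198, 198, 196, 187, 60, 66, 61, 70, 95, 111]
230 [112, 123, 125, 123, 123, 121, 122, 121, 120, 123, 120, 121, 119, 123, 121, 120, 121, 122, 123, 121, 122, 123, 121, 121, 121, 121, 120, 122, 121, 121, 121, 120, 119, 120, 122, 121, 121, 122, 120, 122, 122, 122, 122, 121, 119, 145, 254, 255, 255, 255, 255, 255, 255, 255, 255, 255, 255, 251, 56, 64, 66, 63, 64]
236 [123, 123, 121, 121, 118, 180, 220, 216, 186, 187, 194, 187, 90, 119, 125, 122, 120, 123, 123, 123, 122, 123, 125, 124, 121, 121, 120, 120, 122, 122, 122, 120, 119, 120, 121, 122, 120, 120, 121, 122, 120, 120, 122, 121, 119, 150, 255, 255, 255, 255, 255, 255, 255, 255, 255, 255, 235, 169, 59, 65, 66, 64, 61]
240 [121, 122, 121, 116, 185, 205, 201, 199, 199, 198, 188, 144, 83, 62, 64, 61, 64, 77, 119, 40, 30, 33, 40, 55, 92, 178, 180, 179, 179, 182, 188, 190, 188, 188, 190, 191, 192, 190, 189, 189, 189, 188, 184, 180, 180, 177, 182, 254, 255, 255, 255, 244, 244, 255, 255, 234, 228, 141, 59, 63, 64, 65, 65]
col 313 [63, 64, 63, 63, 62, 67, 64, 63, 65, 62, 66, 111, 126, 120, 119, 149, 194, 195, 195, 196, 196, 200, 197, 199, 255, 255, 255, 255, 255, 255, 255, 255, 255, 255, 255, 240, 255, 255, 255, 255, 254, 223, 255, 255, 255]
```

View pics/s3.png

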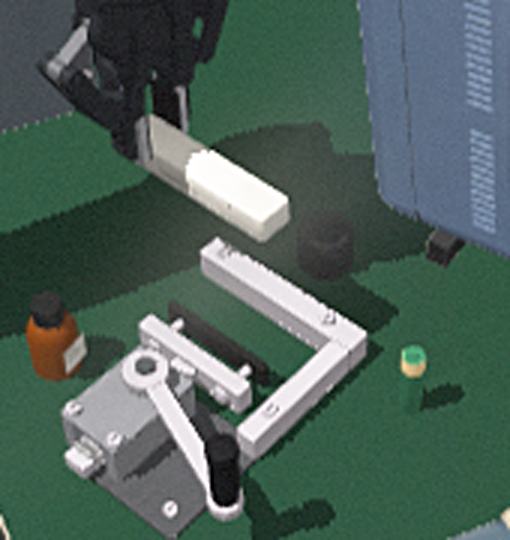

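The scene crop shows the bar held level, the mouth clear and the lever at rest. The fit agrees with the wrist edges: x matches, and y is off by about 2 mm. I'll lower the bar with a small shift.

```bash
python3 -m pendant '[{"gripper":1,"dx":-3.3,"dy":1.9,"dz":-40,"yaw":0},{"gripper":1,"dx":-3.3,"dy":1.9,"dz":-80,"yaw":0},{"gripper":1,"dx":-3.3,"dy":1.9,"dz":-86,"yaw":0},{"gripper":1,"dx":-3.3,"dy":1.9,"dz":-92,"yaw":0},{"gripper":1,"dx":-3.3,"dy":1.9,"dz":-96,"yaw":0}]'
python3 -m pendant '[{"gripper":1,"dx":0,"dy":0,"dz":-4,"yaw":0},{"gripper":1,"dx":0,"dy":0,"dz":-8,"yaw":0},{"gripper":1,"dx":0,"dy":0,"dz":-11,"yaw":0},{"gripper":1,"dx":0,"dy":0,"dz":-12,"yaw":0},{"gripper":1,"dx":0,"dy":0,"dz":-12,"yaw":0}]'
```

```text
time_s: 5.7
position: [462.1, -74.0, 21.4]
ee_rot: [0.001, 0.554, 0.833, 0.001]
ft_force: [0.9, -0.2, -0.2]
width: 0.284
finger_force: 60.1
time_s: 6.2
position: [460.6, -73.9, 8.5]
ee_rot: [0.0, 0.554, 0.833, 0.0]
ft_force: [-0.1, 0.9, -0.1]
width: 0.282
finger_force: 60.2
```

```bash
python3 -m pendant '[{"gripper":0.5,"dx":0,"dy":0,"dz":0,"yaw":0},{"gripper":0.5,"dx":0,"dy":0,"dz":0,"yaw":0},{"gripper":0.5,"dx":0,"dy":0,"dz":0,"yaw":0},{"gripper":0.5,"dx":0,"dy":0,"dz":20,"yaw":0},{"gripper":0.5,"dx":0,"dy":0,"dz":40,"yaw":0}]'
python3 -m pendant '[{"gripper":1,"dx":-9,"dy":21,"dz":10,"yaw":0},{"gripper":1,"dx":-18,"dy":43,"dz":10,"yaw":0},{"gripper":1,"dx":-18,"dy":43,"dz":10,"yaw":0},{"gripper":1,"dx":-18,"dy":43,"dz":10,"yaw":0},{"gripper":1,"dx":-18,"dy":43,"dz":10,"yaw":0}]'
python3 - <<'E'
from h import *
im,d,m=snap("wrist");np.savez("pics/w4.npz",im=im,d=d,**{k:np.array(v) for k,v in m.items()});cv2.imwrite("pics/w4.png",im)
im2,d2,m2=snap("scene");np.savez("pics/s4.npz",im=im2,d=d2,**{k:np.array(v) for k,v in m2.items()})
c=cv2.resize(im2[150:310,190:350],None,fx=3,fy=3,interpolation=cv2.INTER_CUBIC)
cv2.imwrite("pics/s4.png",np.hstack([c[:420], cv2.resize(im,None,fx=.57,fy=1)[:420]]) if False else c)
print(ctrl.state()["position"])
E
```

```text
time_s: 6.7
position: [459.5, -74.0, 48.2]
ee_rot: [-0.001, 0.554, 0.833, -0.001]
ft_force: [0.9, 0.3, 0.3]
width: 0.502
finger_force: 0.0
time_s: 7.2
position: [442.7, -31.7, 58.3]
ee_rot: [0.0, 0.554, 0.832, -0.0]
ft_force: [0.2, -0.0, 0.5]
width: 0.001
finger_force: 0.0
[442.59082979 -31.96905024  58.20215664]
```

View pics/s4.png

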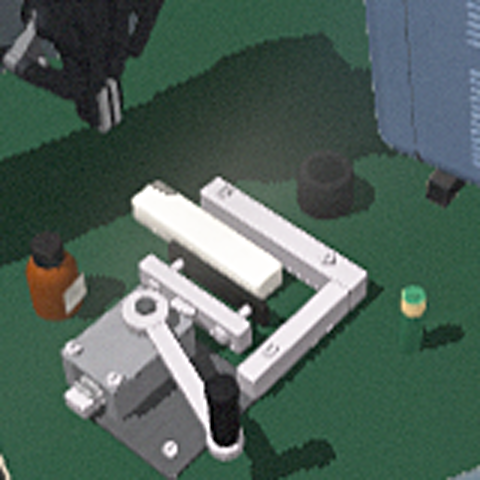

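The bar lies flat in the mouth, parallel to the fence, with its +y end at (133-155,185-203) in the 3x crop and nothing else moved. I'll check its offset numerically before pushing.

Run:
```python
from h import *
S=np.load("pics/s4.npz");c=np.load("pics/clamp.npz");R,o=c["R"],c["o"]
f=lambda p:(R.T@(np.array(p)[:2]-o)).round(1)
for p in ((133,203),(153,183),(262,293),(283,272)): print(p,f(onz(S,p[0]/3+189.7,p[1]/3+149.7,18)))
print("tool",f(ctrl.state()["position"]))
S=np.load("pics/w4.npz")
try:
  r=bar(S,S["im"],(180,420,150,420),vmin=150);print(r,f(r[0][0]))
except Exception as e:print(e)
```

```text
(133, 203) [-32.9  84.4]
(153, 183) [-11.9  87. ]
(262, 293) [-33.8 -27.9]
(283, 272) [-13.1 -26.8]
tool [-19.  121.5]
(((476.0910949707031, -113.12411499023438), (10.612506866455078, 27.714622497558594), 22.734128952026367), array([[ 465.8, -102.4],
       [ 476.6, -128. ],
       [ 486.3, -123.9],
       [ 475.6,  -98.3]], dtype=float32), (275, 334, 15, 28)) [-19.5  33.7]
```

```bash
python3 -m pendant '[{"gripper":1,"dx":-1,"dy":0,"dz":-30,"yaw":0},{"gripper":1,"dx":-1,"dy":0,"dz":-51,"yaw":0},{"gripper":1,"dx":-1,"dy":0,"dz":-51,"yaw":0},{"gripper":1,"dx":3,"dy":-9,"dz":-51,"yaw":0},{"gripper":1,"dx":7,"dy":-18.5,"dz":-51,"yaw":0}]'
python3 -m pendant '[{"gripper":1,"dx":2.3,"dy":-5.5,"dz":0,"yaw":0},{"gripper":1,"dx":4.6,"dy":-11,"dz":0,"yaw":0},{"gripper":1,"dx":6.9,"dy":-16.6,"dz":0,"yaw":0},{"gripper":1,"dx":9.3,"dy":-22.1,"dz":0,"yaw":0},{"gripper":1,"dx":9.3,"dy":-22.1,"dz":0,"yaw":0}]'
python3 -m pendant '[{"gripper":1,"dx":0.8,"dy":-1.8,"dz":0,"yaw":0},{"gripper":1,"dx":1.5,"dy":-3.7,"dz":0,"yaw":0},{"gripper":1,"dx":2.1,"dy":-5,"dz":0,"yaw":0},{"gripper":1,"dx":2.1,"dy":-5,"dz":0,"yaw":0}]'
```

```text
time_s: 7.8
position: [450.8, -50.4, 8.1]
ee_rot: [0.001, 0.554, 0.833, 0.0]
ft_force: [0.7, -0.5, 0.3]
width: -0.003
finger_force: 0.0
time_s: 8.3
position: [459.3, -72.6, 7.5]
ee_rot: [0.001, 0.554, 0.832, 0.0]
ft_force: [0.7, -0.3, 0.5]
width: 0.001
finger_force: 0.0
time_s: 8.7
position: [460.8, -76.6, 7.2]
ee_rot: [0.0, 0.554, 0.833, -0.0]
ft_force: [-0.5, -0.0, -0.1]
width: -0.001
finger_force: 0.0
```

```bash
python3 -m pendant '[{"gripper":1,"dx":0.4,"dy":-0.9,"dz":0,"yaw":0},{"gripper":1,"dx":0.8,"dy":-1.8,"dz":0,"yaw":0},{"gripper":1,"dx":0.8,"dy":-1.8,"dz":0,"yaw":0}]'
python3 -m pendant '[{"gripper":1,"dx":0.4,"dy":-0.9,"dz":0,"yaw":0},{"gripper":1,"dx":0.8,"dy":-1.8,"dz":0,"yaw":0},{"gripper":1,"dx":0.8,"dy":-1.8,"dz":0,"yaw":0}]'
python3 -m pendant '[{"gripper":1,"dx":0.4,"dy":-0.9,"dz":0,"yaw":0},{"gripper":1,"dx":0.4,"dy":-0.9,"dz":0,"yaw":0}]'
```

```text
time_s: 9.0
position: [461.6, -78.4, 7.3]
ee_rot: [0.0, 0.554, 0.833, -0.0]
ft_force: [0.5, -0.0, 0.1]
width: -0.002
finger_force: 0.0
time_s: 9.3
position: [462.4, -80.3, 7.3]
ee_rot: [0.0, 0.554, 0.833, -0.0]
ft_force: [-0.4, -0.9, 1.8]
width: -0.004
finger_force: 0.0
time_s: 9.5
position: [462.7, -80.8, 7.3]
ee_rot: [-0.0, 0.554, 0.833, 0.0]
ft_force: [-0.3, 0.3, 2.2]
width: -0.004
finger_force: 0.5
```

```bash
python3 -m pendant '[{"gripper":1,"dx":0.4,"dy":-0.9,"dz":0.5,"yaw":0},{"gripper":1,"dx":0.4,"dy":-0.9,"dz":0.5,"yaw":0}]'
python3 -m pendant '[{"gripper":1,"dx":0.4,"dy":-0.9,"dz":0,"yaw":0},{"gripper":1,"dx":0.4,"dy":-0.9,"dz":0,"yaw":0}]'
python3 - <<'E'
from h import *
im2,d2,m2=snap("scene");np.savez("pics/s5.npz",im=im2,d=d2,**{k:np.array(v) for k,v in m2.items()})
im,d,m=snap("wrist")
c=cv2.resize(im2[190:300,220:330],None,fx=4,fy=4,interpolation=cv2.INTER_CUBIC)
cv2.imwrite("pics/s5.png",c)
c=np.load("pics/clamp.npz");R,o=c["R"],c["o"]
print("tool",R.T@(ctrl.state()["position"][:2]-o))
E
```

```text
time_s: 9.7
position: [462.3, -81.0, 7.5]
ee_rot: [-0.001, 0.554, 0.833, -0.0]
ft_force: [-2.0, 2.4, -1.2]
width: -0.001
finger_force: 1.5
time_s: 9.9
position: [462.2, -81.1, 7.3]
ee_rot: [-0.002, 0.553, 0.833, 0.0]
ft_force: [-2.3, 5.5, 0.7]
width: -0.001
finger_force: 2.6
tool [-19.95934489  68.64547909]
```

View pics/s5.png

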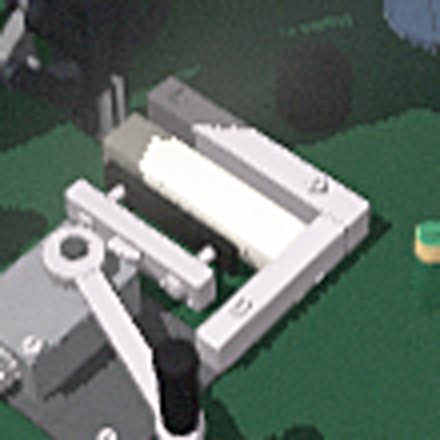

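The bar's -y end is seated on the end stop at about (300,240) in the crop, along the fence. The measured position stalled with 6 N, so it is home. Next I'll back off and go to the lever.

```bash
python3 -m pendant '[{"gripper":1,"dx":-6,"dy":14,"dz":0,"yaw":0},{"gripper":1,"dx":-6,"dy":14,"dz":40,"yaw":0},{"gripper":0.5,"dx":-6,"dy":14,"dz":80,"yaw":0},{"gripper":0.5,"dx":-6,"dy":14,"dz":125,"yaw":0},{"gripper":0.5,"dx":-10,"dy":-20,"dz":150,"yaw":0}]'
python3 -m pendant '[{"gripper":0.5,"dx":-7,"dy":-45,"dz":0,"yaw":0},{"gripper":0.5,"dx":-14,"dy":-90,"dz":0,"yaw":0},{"gripper":0.5,"dx":-21,"dy":-130,"dz":0,"yaw":0},{"gripper":0.5,"dx":-36,"dy":-171,"dz":0,"yaw":0},{"gripper":0.5,"dx":-36,"dy":-171,"dz":0,"yaw":0}]'
python3 - <<'E'
from h import *
im,d,m=snap("wrist");im,d,m=snap("wrist");np.savez("pics/w6.npz",im=im,d=d,**{k:np.array(v) for k,v in m.items()})
im2,d2,m2=snap("scene");np.savez("pics/s6.npz",im=im2,d=d2,**{k:np.array(v) for k,v in m2.items()})
cv2.imwrite("pics/w6.png",im);print(ctrl.state()["position"])
E
```

```text
time_s: 10.5
position: [457.4, -100.0, 161.3]
ee_rot: [0.003, 0.55, 0.835, 0.003]
ft_force: [0.4, -0.0, 0.4]
width: 0.49
finger_force: 0.0
time_s: 11.0
position: [414.2, -282.6, 158.9]
ee_rot: [0.002, 0.559, 0.829, -0.002]
ft_force: [0.4, -0.4, -0.5]
width: 0.498
finger_force: 0.0
[ 417.55373603 -274.565339    157.9027557 ]
```

View pics/w6.png

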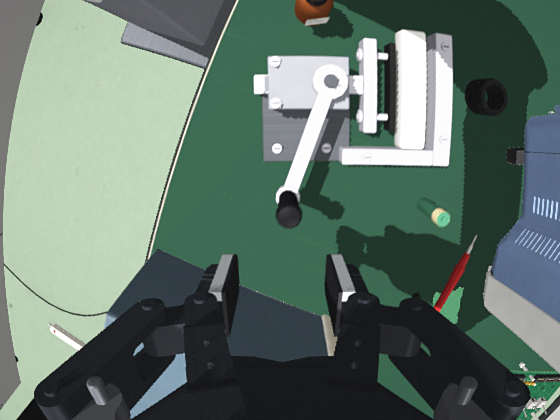

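The wrist view shows the bar in the mouth on the end stop at (408,95), the lever at rest with its grip top at (289,214), and the battery, loupe and bottle standing.

Run:
```python
from h import *
S=np.load("pics/w6.npz");c=np.load("pics/clamp.npz");R,o=c["R"],c["o"]
f=lambda p:(R.T@(np.array(p)[:2]-o)).round(1)
g=onz(S,289.5,217,94,True);b=onz(S,288,196,41,True);pv=onz(S,330,82,48,True)
print("grip",g,f(g),"armend",f(b),"piv",f(pv))
print("tool",f(ctrl.state()["position"]), "pred rest px",proj(S,np.r_[R@[-136.3,-93.9]+o,94],True))
g2=cv2.cvtColor(S["im"],cv2.COLOR_BGR2GRAY)
m=(g2<45).astype(np.uint8);m[:, :260]=0;m[:,320:]=0;m[:188]=0;m[232:]=0
print(cv2.boundingRect(m))
# bar and clamp features in clamp frame
for n,p,z in (("bar -y L",(397,149),18),("bar +y L",(399,33),18),("bar +y R",(425,33),18),("stop in",(343,149),22)): print(n,f(onz(S,*p,z,True)))
```

```text
grip [ 417.47935346 -271.77778956   94.        ] [-134.8  -90. ] armend [-134.9  -90.1] piv [-102.3    2.8]
tool [-135.8  -92.6] pred rest px [287.29316057 222.43574113]
(276, 188, 44, 38)
bar -y L [-34.9 -52.4]
bar +y L [-34.6  54.5]
bar +y R [-8.6 57.9]
stop in [-86.4 -53.2]
```

```bash
python3 -m pendant '[{"gripper":0.5,"dx":0,"dy":1,"dz":-40,"yaw":0},{"gripper":0.5,"dx":0,"dy":1,"dz":-75,"yaw":0},{"gripper":0.5,"dx":0,"dy":1,"dz":-95,"yaw":0},{"gripper":0.5,"dx":0,"dy":1,"dz":-102,"yaw":0},{"gripper":0.65,"dx":0,"dy":1,"dz":-102,"yaw":0}]'
python3 -m pendant '[{"gripper":0.65,"dx":0,"dy":0,"dz":0,"yaw":0},{"gripper":0.65,"dx":0,"dy":0,"dz":0,"yaw":0},{"gripper":0.65,"dx":0,"dy":0,"dz":0,"yaw":0}]'
```

```text
time_s: 11.65
position: [417.6, -271.4, 55.0]
ee_rot: [-0.001, 0.553, 0.833, -0.0]
ft_force: [0.2, -0.5, -0.7]
width: 0.359
finger_force: 0.0
time_s: 11.95
position: [418.7, -273.2, 57.0]
ee_rot: [0.001, 0.554, 0.833, 0.0]
ft_force: [1.5, 0.4, -0.7]
width: 0.349
finger_force: 0.0
```

```bash
python3 -m pendant '[{"gripper":0.65,"dx":9.1,"dy":1.6,"dz":0,"yaw":0},{"gripper":0.65,"dx":18.1,"dy":3.3,"dz":0,"yaw":0},{"gripper":0.65,"dx":26.8,"dy":5.8,"dz":0,"yaw":0},{"gripper":0.65,"dx":35.5,"dy":8.4,"dz":0,"yaw":0},{"gripper":0.65,"dx":43.8,"dy":11.8,"dz":0,"yaw":0}]'
python3 -m pendant '[{"gripper":0.65,"dx":8.8,"dy":4.8,"dz":0,"yaw":0},{"gripper":0.65,"dx":17.3,"dy":10.5,"dz":0,"yaw":0},{"gripper":0.65,"dx":24.8,"dy":15.8,"dz":0,"yaw":0},{"gripper":0.65,"dx":32.4,"dy":21.1,"dz":0,"yaw":0},{"gripper":0.65,"dx":35.3,"dy":24.5,"dz":0,"yaw":0}]'
python3 -m pendant '[{"gripper":0.65,"dx":0,"dy":0,"dz":0,"yaw":0},{"gripper":0.65,"dx":0,"dy":0,"dz":0,"yaw":0}]'
python3 - <<'E'
from h import *
im2,d2,m2=snap("scene");np.savez("pics/s7.npz",im=im2,d=d2,**{k:np.array(v) for k,v in m2.items()})
cv2.imwrite("pics/s7.png",cv2.resize(im2[190:320,190:350],None,fx=4,fy=4,interpolation=cv2.INTER_CUBIC))
E
```

```text
time_s: 12.45
position: [462.5, -260.6, 55.7]
ee_rot: [0.0, 0.554, 0.833, -0.0]
ft_force: [-0.4, -1.6, 0.6]
width: 0.352
finger_force: 0.5
time_s: 12.95
position: [494.3, -238.1, 55.4]
ee_rot: [-0.001, 0.554, 0.833, -0.002]
ft_force: [-7.8, -7.5, 2.4]
width: 0.351
finger_force: 5.1
time_s: 13.15
position: [494.2, -238.3, 55.4]
ee_rot: [-0.001, 0.554, 0.832, -0.002]
ft_force: [-3.9, -2.8, 0.6]
width: 0.349
finger_force: 2.7
```

View pics/s7.png

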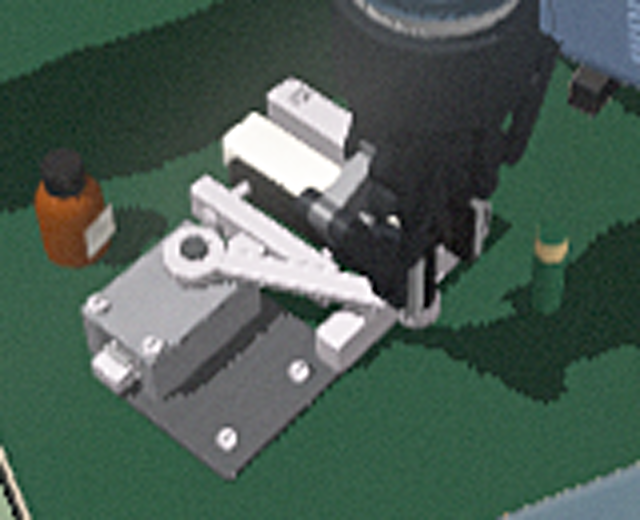

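I've now viewed 11 pictures, one over the limit, so I'll use numbers only from here. This one shows the lever at its forward stop and the battery, at (551,250), untouched. The tool stalled against about 11 N. Next is the return swing, then measuring the jaw from brightness profiles.

```bash
cat >> h.py <<'E'
def prof(m,im,fish,y0,y1,z=20,lo=-75,hi=5,off=(0,2.5)):
    c=np.load("pics/clamp.npz");R,o=c["R"],c["o"]
    xs=np.arange(lo,hi,0.5);g=cv2.cvtColor(im,cv2.COLOR_BGR2GRAY)
    uv=np.array([[proj(m,np.r_[R@[x+off[0],y+off[1]]+o,z],fish) for x in xs] for y in np.linspace(y0,y1,9)],np.float32)
    return xs,cv2.remap(g,uv[...,0],uv[...,1],cv2.INTER_LINEAR).mean(0)
def edges(xs,p,th=25):
    g=np.convolve(p,[1,1,0,-1,-1],"same")/2;g[:3]=g[-3:]=0   # + = rising
    return [(float(xs[i]),int(g[i])) for i in range(1,len(g)-1) if abs(g[i])>th and abs(g[i])>=abs(g[i-1]) and abs(g[i])>abs(g[i+1])]
E
python3 -m pendant '[{"gripper":0.65,"dx":-8.8,"dy":-4.8,"dz":0,"yaw":0},{"gripper":0.65,"dx":-17.3,"dy":-10.5,"dz":0,"yaw":0},{"gripper":0.65,"dx":-25.7,"dy":-16.2,"dz":0,"yaw":0},{"gripper":0.65,"dx":-34.2,"dy":-21.9,"dz":0,"yaw":0},{"gripper":0.65,"dx":-40.8,"dy":-26.8,"dz":0,"yaw":0}]'
python3 -m pendant '[{"gripper":0.65,"dx":-9.2,"dy":-3.9,"dz":0,"yaw":0},{"gripper":0.65,"dx":-18.8,"dy":-6.8,"dz":0,"yaw":0},{"gripper":0.65,"dx":-28.8,"dy":-8.8,"dz":0,"yaw":0},{"gripper":0.65,"dx":-38.8,"dy":-10.8,"dz":0,"yaw":0},{"gripper":0.65,"dx":-47.7,"dy":-12.9,"dz":0,"yaw":0}]'
python3 -m pendant '[{"gripper":0.65,"dx":0,"dy":0,"dz":0,"yaw":0},{"gripper":0.65,"dx":0,"dy":0,"dz":0,"yaw":0}]'
python3 - <<'E'
from h import *
for n in("wrist","scene"):
    im,d,m=snap(n);np.savez(f"pics/{n}8.npz",im=im,d=d,**{k:np.array(v) for k,v in m.items()})
L=lambda f:np.load(f"pics/{f}.npz")
for f,fi in (("w6",1),("wrist8",1),("scene0",0),("s6",0),("scene8",0)):
    S=L(f);print(f)
    for a,b in((26,36),(8,20),(-30,-20)):
        xs,p=prof(S,S["im"],fi,a,b);print("  ",(a,b),edges(xs,p))
        if f in("w6","wrist8"):print("     ",p[::4].astype(int).tolist())
E
```

```text
time_s: 13.7
position: [455.6, -264.0, 56.1]
ee_rot: [0.0, 0.554, 0.833, 0.0]
ft_force: [1.7, 0.2, 0.3]
width: 0.35
finger_force: 0.7
time_s: 14.2
position: [411.5, -274.9, 56.1]
ee_rot: [0.003, 0.554, 0.833, 0.002]
ft_force: [19.4, 4.6, -11.9]
width: 0.351
finger_force: 9.9
time_s: 14.4
position: [411.9, -274.7, 56.2]
ee_rot: [0.003, 0.553, 0.833, 0.002]
ft_force: [7.6, 2.0, -4.5]
width: 0.355
finger_force: 4.0
w6
   (26, 36) [(-73.5, 46), (-68.5, 37), (-57.0, -103), (-55.0, 31), (-46.5, -85), (-38.5, 73), (-37.5, 72), (-9.5, -79), (0.5, 62)]
      [139, 213, 232, 220, 255, 253, 253, 253, 254, 201, 147, 168, 170, 144, 115, 32, 51, 47, 103, 202, 240, 254, 255, 255, 255, 255, 255, 255, 255, 255, 255, 255, 255, 182, 168, 172, 171, 169, 231, 254]
   (8, 20) [(-73.0, 58), (-69.0, 52), (-56.5, -164), (-52.5, 27), (-50.0, -47), (-37.5, 89), (-9.0, -80), (0.5, 62)]
      [108, 156, 190, 213, 254, 253, 252, 252, 254, 192, 40, 59, 87, 26, 27, 35, 50, 48, 82, 185, 240, 254, 255, 255, 255, 255, 255, 255, 255, 255, 255, 255, 255, 203, 167, 173, 173, 169, 229, 254]
   (-30, -20) [(-73.5, 62), (-6
[... 966 characters left out ...]
(-69.0, -58), (-67.5, 87), (-56.0, -92), (-46.5, -85), (-38.0, 155), (-10.0, -104), (1.0, 84)]
      [122, 168, 215, 171, 222, 243, 240, 239, 240, 242, 132, 149, 127, 128, 102, 21, 37, 39, 32, 212, 225, 254, 254, 254, 254, 254, 254, 254, 253, 253, 254, 253, 254, 134, 140, 140, 139, 140, 180, 242]
scene0
   (26, 36) [(-68.5, 35), (-57.0, -70), (-12.0, 27), (0.5, 37)]
   (8, 20) [(-69.0, 41), (-56.5, -85), (-11.5, 29), (0.5, 37)]
   (-30, -20) [(-68.5, 40), (-56.5, -85), (-12.0, 41), (0.5, 40)]
s6
   (26, 36) [(-59.5, 30), (-56.5, -38)]
   (8, 20) []
   (-30, -20) [(-68.5, 38), (-56.5, -86), (-39.0, 73), (-35.0, -71), (-9.0, -41), (1.0, 41)]
scene8
   (26, 36) []
   (8, 20) []
   (-30, -20) []
```

Run:
```python
from h import *
c=np.load("pics/clamp.npz");R,o=c["R"],c["o"]
f=lambda p:(R.T@(np.array(p)[:2]-o)-[0,2.5]).round(1)
L=lambda f:np.load(f"pics/{f}.npz")
S=L("s7")
for n,p,z in(("pivot",(195,250),49),("arm end",(418,305),41)): print(n,f(onz(S,p[0]/4+189.6,p[1]/4+189.6,z)))
for y in((36,41),(30,36),(20,26),(-38,-34)):
    for n in("scene0","s7"):
        xs,p=prof(L(n),L(n)["im"],0,*y,z=22);print(y,n,edges(xs,p,20))
S=L("wrist8");xs=np.linspace(0,.9,37)
g=cv2.cvtColor(S["im"],cv2.COLOR_BGR2GRAY)
# lever arm angle: brightness at radius 35,60 at z=45
for r in(50,70):
    v=[]
    for t in np.arange(-.15,.95,.05):
        a=.35-t;P=np.r_[R@[-102-r*np.sin(a),2.5-r*np.cos(a)]+o,45];u=proj(S,P,True);v.append(int(cv2.remap(g,np.float32([[u[0]]]),np.float32([[u[1]]]),1)[0,0]))
    print(r,v)
```

```text
pivot [-103.2   -3.7]
arm end [-58.2 -91.5]
(36, 41) scene0 [(-70.0, 50), (-57.5, -72), (-12.5, 28), (-1.0, 35)]
(36, 41) s7 [(-66.5, 47), (-54.5, -72), (-44.0, 21), (-37.0, 42), (-11.0, -49), (-1.0, 36)]
(30, 36) scene0 [(-70.0, 38), (-58.0, -77), (-13.0, 28), (-0.5, 38)]
(30, 36) s7 [(-66.5, 38), (-54.5, -69), (-37.5, 80), (-11.0, -50), (-1.0, 37)]
(20, 26) scene0 [(-72.0, -28), (-69.5, 37), (-58.5, -24), (-49.0, -59), (-12.5, 25), (-0.5, 37)]
(20, 26) s7 [(-73.5, 22), (-69.0, -25), (-66.0, 34), (-46.0, -44), (-37.0, 83), (-11.0, -50), (-0.5, 35)]
(-38, -34) scene0 [(-72.5, -25), (-69.5, 40), (-57.0, -36), (-50.0, -61), (-13.5, 38), (-0.5, 40)]
(-38, -34) s7 [(-73.5, 28), (-51.5, -63), (-28.5, 53), (-23.5, -37)]
50 [111, 246, 243, 242, 245, 237, 81, 102, 130, 65, 107, 115, 151, 131, 129, 127, 127, 118, 74, 74, 74, 74]
70 [74, 96, 243, 241, 246, 34, 37, 37, 38, 72, 73, 72, 72, 72, 72, 71, 74, 72, 72, 68, 231, 243]
```

Run:
```python
from h import *
L=lambda f:np.load(f"pics/{f}.npz")
for n in("w6","wrist8"):
    S=L(n)
    for z in(22,18):
        for y in((26,36),(-36,-26)):
            xs,p=prof(S,S["im"],1,*y,z=z);print(n,z,y,edges(xs,p,25))
```

```text
w6 22 (26, 36) [(-73.5, 41), (-69.0, 37), (-57.5, -108), (-55.5, 31), (-47.5, -82), (-39.5, 75), (-10.5, -78), (-0.5, 62)]
w6 22 (-36, -26) [(-73.5, 39), (-69.0, 46), (-57.0, -108), (-47.0, -50), (-38.5, 86), (-9.5, -84), (0.0, 61)]
w6 18 (26, 36) [(-73.5, 52), (-68.0, 37), (-56.5, -101), (-54.5, 29), (-46.0, -92), (-38.0, 72), (-37.0, 75), (-8.5, -78), (1.5, 62)]
w6 18 (-36, -26) [(-73.5, 42), (-72.5, 38), (-68.0, 45), (-56.0, -105), (-45.5, -52), (-37.0, 85), (-8.0, -82), (2.0, 61)]
wrist8 22 (26, 36) [(-73.0, 45), (-70.5, -47), (-68.5, 91), (-57.0, -104), (-53.5, -25), (-48.0, -68), (-39.0, 155), (-35.5, 27), (-11.5, -97), (-1.0, 84)]
wrist8 22 (-36, -26) [(-72.5, 40), (-70.0, -41), (-68.0, 88), (-56.5, -122), (-53.0, -25), (-47.5, -61), (-39.0, 159), (-35.5, 26), (-11.5, -103), (-0.5, 84)]
wrist8 18 (26, 36) [(-73.5, 49), (-71.5, 50), (-68.5, -55), (-66.5, 84), (-55.0, -95), (-46.0, -82), (-37.0, 158), (-33.0, 27), (-8.5, -97), (2.5, 88)]
wrist8 18 (-36, -26) [(-73.5, 57), (-71.0, 40), (-68.5, -41), (-66.5, 90), (-54.5, -116), (-45.5, -67), (-36.5, 154), (-33.0, 26), (-8.5, -102), (3.0, 80)]
```

The jaw moved about 3 mm in the forward picture but seems to have gone back afterwards. I'll do a second stroke, pressing a bit more firmly at the forward stop, and measure at both ends.

```bash
cat > meas.py <<'E'
import sys
from h import *
n,cam=sys.argv[1],sys.argv[2]
im,d,m=snap(cam);np.savez(f"pics/{n}.npz",im=im,d=d,**{k:np.array(v) for k,v in m.items()})
for y in((36,41),(30,36)):
    xs,p=prof(m,im,cam=="wrist",*y,z=22);print(n,y,edges(xs,p,20))
E
python3 -m pendant '[{"gripper":0.65,"dx":18.5,"dy":5,"dz":0,"yaw":0},{"gripper":0.65,"dx":27.6,"dy":6.7,"dz":0,"yaw":0},{"gripper":0.65,"dx":36.3,"dy":9.2,"dz":0,"yaw":0},{"gripper":0.65,"dx":44.9,"dy":11.8,"dz":0,"yaw":0},{"gripper":0.65,"dx":53.2,"dy":15.2,"dz":0,"yaw":0}]' | grep -E "pos|force"
python3 -m pendant '[{"gripper":0.65,"dx":8.8,"dy":4.8,"dz":0,"yaw":0},{"gripper":0.65,"dx":17.3,"dy":10.5,"dz":0,"yaw":0},{"gripper":0.65,"dx":24.8,"dy":15.8,"dz":0,"yaw":0},{"gripper":0.65,"dx":32.4,"dy":21.1,"dz":0,"yaw":0},{"gripper":0.65,"dx":35.3,"dy":24.5,"dz":0,"yaw":0}]'| grep -E "pos|force"
python3 -m pendant '[{"gripper":0.65,"dx":3.1,"dy":2.9,"dz":0,"yaw":0},{"gripper":0.65,"dx":3.1,"dy":2.9,"dz":0,"yaw":0},{"gripper":0.65,"dx":3.1,"dy":2.9,"dz":0,"yaw":0}]'| grep -E "pos|force"
python3 meas.py f2 scene
```

```text
position: [461.3, -261.3, 55.6]
ft_force: [-0.9, -1.9, -0.4]
finger_force: 0.6
position: [494.3, -238.0, 55.4]
ft_force: [-7.8, -6.8, 3.2]
finger_force: 5.3
position: [494.3, -238.2, 55.4]
ft_force: [-9.0, -6.8, 2.7]
finger_force: 5.4
f2 (36, 41) [(-61.0, 47), (-48.5, -74), (-41.5, 42), (-31.5, 36), (-7.5, -47), (-1.0, 36)]
f2 (30, 36) [(-66.5, 21), (-60.5, 37), (-48.5, -69), (-32.0, 94), (-7.5, -50), (-0.5, 35)]
```

```bash
python3 -m pendant '[{"gripper":0.65,"dx":-11.9,"dy":-7.7,"dz":0,"yaw":0},{"gripper":0.65,"dx":-20.4,"dy":-13.4,"dz":0,"yaw":0},{"gripper":0.65,"dx":-28.9,"dy":-19.1,"dz":0,"yaw":0},{"gripper":0.65,"dx":-37.3,"dy":-24.8,"dz":0,"yaw":0},{"gripper":0.65,"dx":-43.9,"dy":-29.8,"dz":0,"yaw":0}]'| grep -E "pos|force"
python3 -m pendant '[{"gripper":0.65,"dx":-9.2,"dy":-3.9,"dz":0,"yaw":0},{"gripper":0.65,"dx":-18.8,"dy":-6.8,"dz":0,"yaw":0},{"gripper":0.65,"dx":-28.8,"dy":-8.8,"dz":0,"yaw":0},{"gripper":0.65,"dx":-38.8,"dy":-10.8,"dz":0,"yaw":0},{"gripper":0.65,"dx":-45.9,"dy":-12.1,"dz":0,"yaw":0}]'| grep -E "pos|force"
python3 -m pendant '[{"gripper":0.65,"dx":0,"dy":0,"dz":0,"yaw":0},{"gripper":0.65,"dx":0,"dy":0,"dz":0,"yaw":0}]'| grep -E "pos|force"
python3 meas.py r2 wrist
: stroke 3 forward
python3 -m pendant '[{"gripper":0.65,"dx":16.7,"dy":4.2,"dz":0,"yaw":0},{"gripper":0.65,"dx":25.8,"dy":5.9,"dz":0,"yaw":0},{"gripper":0.65,"dx":34.5,"dy":8.4,"dz":0,"yaw":0},{"gripper":0.65,"dx":43.1,"dy":11,"dz":0,"yaw":0},{"gripper":0.65,"dx":51.4,"dy":14.4,"dz":0,"yaw":0}]' | grep -E "pos|force"
python3 -m pendant '[{"gripper":0.65,"dx":8.8,"dy":4.8,"dz":0,"yaw":0},{"gripper":0.65,"dx":17.3,"dy":10.5,"dz":0,"yaw":0},{"gripper":0.65,"dx":24.8,"dy":15.8,"dz":0,"yaw":0},{"gripper":0.65,"dx":32.4,"dy":21.1,"dz":0,"yaw":0},{"gripper":0.65,"dx":35.3,"dy":24.5,"dz":0,"yaw":0}]'| grep -E "pos|force"
python3 -m pendant '[{"gripper":0.65,"dx":3.1,"dy":2.9,"dz":0,"yaw":0},{"gripper":0.65,"dx":3.1,"dy":2.9,"dz":0,"yaw":0},{"gripper":0.65,"dx":3.1,"dy":2.9,"dz":0,"yaw":0}]'| grep -E "pos|force"
python3 meas.py f3 scene
```

```text
position: [456.0, -263.6, 56.2]
ft_force: [1.4, -0.3, 1.1]
finger_force: 0.7
position: [411.7, -274.9, 56.0]
ft_force: [14.7, 2.9, -9.5]
finger_force: 7.0
position: [412.1, -274.7, 56.1]
ft_force: [5.3, 0.2, -2.5]
finger_force: 2.5
r2 (36, 41) [(-69.5, 24), (-62.5, 89), (-51.0, -152), (-42.0, 27), (-33.5, 155), (-8.5, -128), (-1.0, 86), (2.0, -33)]
r2 (30, 36) [(-70.0, 62), (-67.5, 32), (-64.5, -27), (-62.5, 90), (-51.0, -150), (-48.0, -36), (-33.5, 186), (-8.5, -94), (-1.0, 85)]
position: [461.6, -261.2, 55.6]
ft_force: [-0.6, -2.1, 0.1]
finger_force: 0.6
position: [494.4, -238.1, 55.4]
ft_force: [-7.6, -7.1, 3.1]
finger_force: 5.3
position: [494.3, -238.2, 55.3]
ft_force: [-7.7, -7.2, 3.3]
finger_force: 5.4
f3 (36, 41) [(-55.0, 50), (-42.5, -79), (-37.0, 42), (-33.0, -23), (-27.5, 45), (-4.0, -45), (-0.5, 36)]
f3 (30, 36) [(-60.0, 22), (-54.5, 40), (-42.5, -76), (-27.5, 89), (-4.0, -47), (-0.5, 39)]
```

```bash
python3 - <<'E'
from h import *
for n in("f2","f3"):
    S=np.load(f"pics/{n}.npz")
    for y in((36,41),(28,36)):
        xs,p=prof(S,S["im"],0,*y,z=18);print(n,y,edges(xs,p,20))
E
python3 -m pendant '[{"gripper":0.65,"dx":-11.9,"dy":-7.7,"dz":0,"yaw":0},{"gripper":0.65,"dx":-20.4,"dy":-13.4,"dz":0,"yaw":0},{"gripper":0.65,"dx":-28.9,"dy":-19.1,"dz":0,"yaw":0},{"gripper":0.65,"dx":-37.3,"dy":-24.8,"dz":0,"yaw":0},{"gripper":0.65,"dx":-43.9,"dy":-29.8,"dz":0,"yaw":0}]'| grep -E "pos|force"
python3 -m pendant '[{"gripper":0.65,"dx":-9.2,"dy":-3.9,"dz":0,"yaw":0},{"gripper":0.65,"dx":-18.8,"dy":-6.8,"dz":0,"yaw":0},{"gripper":0.65,"dx":-28.8,"dy":-8.8,"dz":0,"yaw":0},{"gripper":0.65,"dx":-38.8,"dy":-10.8,"dz":0,"yaw":0},{"gripper":0.65,"dx":-45.9,"dy":-12.1,"dz":0,"yaw":0}]'| grep -E "pos|force"
python3 -m pendant '[{"gripper":0.65,"dx":0,"dy":0,"dz":0,"yaw":0},{"gripper":0.65,"dx":0,"dy":0,"dz":0,"yaw":0}]'| grep -E "pos|force"
python3 meas.py r3 wrist
```

```text
f2 (36, 41) [(-62.5, 21), (-59.0, 42), (-46.5, -71), (-40.0, 27), (-36.0, -28), (-29.5, 71), (-5.0, -47), (2.0, 36)]
f2 (28, 36) [(-66.5, 26), (-58.5, 35), (-46.5, -69), (-29.5, 90), (-5.0, -46), (2.0, 37)]
f3 (36, 41) [(-57.0, 20), (-53.5, 40), (-40.5, -78), (-36.0, 38), (-31.5, -31), (-25.0, 77), (-1.5, -47), (2.0, 40)]
f3 (28, 36) [(-61.5, 20), (-52.5, 38), (-40.5, -75), (-25.0, 87), (-1.5, -48), (2.0, 39)]
position: [456.2, -263.7, 56.2]
ft_force: [1.7, 0.1, 0.6]
finger_force: 0.7
position: [411.7, -275.0, 56.0]
ft_force: [13.8, 2.3, -8.7]
finger_force: 7.0
position: [412.2, -274.8, 56.1]
ft_force: [5.8, 0.2, -2.3]
finger_force: 2.5
r3 (36, 41) [(-64.0, 24), (-56.5, 88), (-45.0, -157), (-38.0, 46), (-28.0, 161), (-4.5, -113), (-1.0, 70)]
r3 (30, 36) [(-64.5, 67), (-62.0, 30), (-59.0, -27), (-56.5, 88), (-45.0, -148), (-42.5, -39), (-27.5, 190), (-4.5, -102), (-1.0, 85)]
```

```bash
python3 -m pendant '[{"gripper":0.65,"dx":16.7,"dy":4.2,"dz":0,"yaw":0},{"gripper":0.65,"dx":25.8,"dy":5.9,"dz":0,"yaw":0},{"gripper":0.65,"dx":34.5,"dy":8.4,"dz":0,"yaw":0},{"gripper":0.65,"dx":43.1,"dy":11,"dz":0,"yaw":0},{"gripper":0.65,"dx":51.4,"dy":14.4,"dz":0,"yaw":0}]' | grep -E "pos|force"
python3 -m pendant '[{"gripper":0.65,"dx":8.8,"dy":4.8,"dz":0,"yaw":0},{"gripper":0.65,"dx":17.3,"dy":10.5,"dz":0,"yaw":0},{"gripper":0.65,"dx":24.8,"dy":15.8,"dz":0,"yaw":0},{"gripper":0.65,"dx":32.4,"dy":21.1,"dz":0,"yaw":0},{"gripper":0.65,"dx":35.3,"dy":24.5,"dz":0,"yaw":0}]'| grep -E "pos|force"
python3 -m pendant '[{"gripper":0.65,"dx":3.1,"dy":2.9,"dz":0,"yaw":0},{"gripper":0.65,"dx":3.1,"dy":2.9,"dz":0,"yaw":0},{"gripper":0.65,"dx":3.1,"dy":2.9,"dz":0,"yaw":0}]'| grep -E "pos|force"
python3 meas.py f4 scene
python3 -m pendant '[{"gripper":0.65,"dx":-11.9,"dy":-7.7,"dz":0,"yaw":0},{"gripper":0.65,"dx":-20.4,"dy":-13.4,"dz":0,"yaw":0},{"gripper":0.65,"dx":-28.9,"dy":-19.1,"dz":0,"yaw":0},{"gripper":0.65,"dx":-37.3,"dy":-24.8,"dz":0,"yaw":0},{"gripper":0.65,"dx":-43.9,"dy":-29.8,"dz":0,"yaw":0}]'| grep -E "pos|force"
python3 -m pendant '[{"gripper":0.65,"dx":-9.2,"dy":-3.9,"dz":0,"yaw":0},{"gripper":0.65,"dx":-18.8,"dy":-6.8,"dz":0,"yaw":0},{"gripper":0.65,"dx":-28.8,"dy":-8.8,"dz":0,"yaw":0},{"gripper":0.65,"dx":-38.8,"dy":-10.8,"dz":0,"yaw":0},{"gripper":0.65,"dx":-45.9,"dy":-12.1,"dz":0,"yaw":0}]'| grep -E "pos|force"
python3 -m pendant '[{"gripper":0.65,"dx":0,"dy":0,"dz":0,"yaw":0},{"gripper":0.65,"dx":0,"dy":0,"dz":0,"yaw":0},{"gripper":0.65,"dx":0,"dy":0,"dz":0,"yaw":0}]'| grep -E "time|pos|force"
python3 meas.py r4 wrist
```

```text
position: [461.3, -261.6, 55.6]
ft_force: [-0.7, -2.1, -0.1]
finger_force: 1.0
position: [494.4, -238.1, 55.4]
ft_force: [-7.9, -8.7, 2.8]
finger_force: 5.6
position: [494.3, -238.2, 55.4]
ft_force: [-9.1, -8.0, 2.3]
finger_force: 5.7
f4 (36, 41) [(-49.5, 54), (-27.5, 46), (-4.0, -47), (-0.5, 37)]
f4 (30, 36) [(-49.5, 36), (-37.0, -68), (-27.5, 88), (-4.0, -47), (-0.5, 39)]
position: [456.3, -263.5, 56.1]
ft_force: [1.4, 0.2, -0.5]
finger_force: 0.6
position: [411.9, -275.3, 56.1]
ft_force: [14.3, 2.5, -8.5]
finger_force: 7.0
time_s: 22.35
position: [412.2, -275.1, 56.2]
ft_force: [4.9, 0.3, -3.0]
finger_force: 2.5
r4 (36, 41) [(-59.0, 25), (-51.0, 88), (-39.5, -156), (-37.5, 27), (-27.5, 155), (-4.5, -112), (-1.0, 74)]
r4 (30, 36) [(-59.5, 65), (-56.5, 31), (-53.5, -25), (-51.0, 88), (-39.0, -189), (-27.5, 193), (-4.5, -104), (-1.0, 85)]
```

```bash
python3 -m pendant '[{"gripper":0.65,"dx":7.4,"dy":3.1,"dz":0,"yaw":0},{"gripper":0.55,"dx":7.4,"dy":3.1,"dz":0,"yaw":0},{"gripper":0.55,"dx":7.4,"dy":3.1,"dz":20,"yaw":0},{"gripper":0.55,"dx":7.4,"dy":3.1,"dz":60,"yaw":0},{"gripper":0.55,"dx":7.4,"dy":3.1,"dz":102,"yaw":0}]'| grep -E "pos|force"
python3 -m pendant '[{"gripper":0.55,"dx":0,"dy":0,"dz":0,"yaw":0},{"gripper":0.55,"dx":0,"dy":0,"dz":0,"yaw":0},{"gripper":0.55,"dx":0,"dy":0,"dz":0,"yaw":0}]'| grep -E "time|pos|force"
python3 - <<'E'
from h import *
c=np.load("pics/clamp.npz");R,o=c["R"],c["o"];f=lambda p:(R.T@(np.array(p)[:2]-o)-[0,2.5]).round(1)
im,d,m=snap("wrist");np.savez("pics/w9.npz",im=im,d=d,**{k:np.array(v) for k,v in m.items()})
for y in((30,36),(-36,-26)): print(y,edges(*prof(m,im,1,*y,z=22),20))
g=cv2.cvtColor(im,cv2.COLOR_BGR2GRAY);h=cv2.cvtColor(im,cv2.COLOR_BGR2HSV)
W=lambda x,y,z:np.r_[R@[x,y+2.5]+o,z]
def line(pts): 
    uv=np.float32([proj(m,p,1) for p in pts]);return cv2.remap(g,uv[None,:,0],uv[None,:,1],1)[0].astype(int).tolist()
print("bar along y (x=-13,z=18) from 40..75",line([W(-13,y,18) for y in range(40,76)]))
print("bar -y: -50..-65",line([W(-13,y,18) for y in range(-50,-66,-1)]))
for r in(50,70): print("lever t=-.2..",line([W(-102-r*np.sin(.35-t),-r*np.cos(.35-t),45) for t in np.arange(-.25,.3,.025)]))
def blob(mask,z,name):
    k=mask.astype(np.uint8);cs=cv2.findContours(k,cv2.RETR_EXTERNAL,cv2.CHAIN_APPROX_NONE)[0]
    for q in sorted(cs,key=cv2.contourArea)[-3:]:
        if cv2.contourArea(q)>30:
            u=q[:,0].mean(0);print(name,u.round(),f(onz(m,*u,z,1)),cv2.contourArea(q))
blob((h[...,0]>5)&(h[...,0]<20)&(h[...,1]>150)&(h[...,2]>60),25,"amber")
w6=np.load("pics/w6.npz")["im"]
h6=cv2.cvtColor(w6,cv2.COLOR_BGR2HSV);m=np.load("pics/w6.npz");blob((h6[...,0]>5)&(h6[...,0]<20)&(h6[...,1]>150)&(h6[...,2]>60),25,"amber before")
# static comparison w6 vs now
M=[]
for n,(r0,r1,c0,c1) in dict(bottle=(0,30,290,340),loupe=(70,125,460,515),cell=(190,235,410,460)).items():
    t=w6[r0:r1,c0:c1];R_=cv2.matchTemplate(im,t,cv2.TM_CCOEFF_NORMED);_,v,_,l=cv2.minMaxLoc(R_);print(n,"score",round(v,2),"shift px",l[0]-c0,l[1]-r0)
E
```

```text
position: [414.9, -272.0, 157.4]
ft_force: [1.0, -0.2, 0.8]
finger_force: 0.0
time_s: 23.2
position: [415.9, -271.7, 156.4]
ft_force: [0.5, 0.6, -0.3]
finger_force: 0.0
(30, 36) [(-56.5, 60), (-53.0, -27), (-51.0, 66), (-39.0, -146), (-35.0, -31), (-27.5, 170), (-3.5, -82), (-1.0, 70)]
(-36, -26) [(-63.0, 39), (-55.5, 35), (-52.5, -21), (-50.5, 59), (-39.0, -125), (-34.5, -61), (-27.0, 155), (-3.0, -77), (-0.5, 73)]
bar along y (x=-13,z=18) from 40..75 [255, 255, 255, 255, 255, 255, 255, 255, 255, 254, 236, 211, 206, 206, 203, 183, 98, 45, 40, 42, 41, 43, 42, 43, 41, 44, 44, 43, 40, 42, 41, 41, 41, 41, 41, 43]
bar -y: -50..-65 [255, 255, 255, 255, 226, 180, 219, 251, 252, 251, 252, 252, 252, 252, 252, 252]
lever t=-.2.. [131, 130, 129, 125, 128, 223, 255, 252, 252, 252, 251, 252, 252, 254, 249, 132, 129, 86, 61, 104, 170, 175]
lever t=-.2.. [124, 124, 124, 123, 117, 95, 97, 255, 252, 252, 250, 252, 253, 229, 79, 86, 49, 43, 44, 44, 44, 42]
amber [311.  15.] [-113.1   68.8] 580.5
amber before [313.   9.] [-112.8   66.4] 508.5
bottle score 0.97 shift px -2 9
loupe score 0.96 shift px -1 10
cell score 0.92 shift px -4 11
```

```bash
python3 -c "
from cell import ctrl
print(ctrl.state()['time_s'],ctrl.sign_off())"
```

```text
the job is handed in; nothing more can be done
23.25 None
```

The bar is clamped home against the end stop after four full strokes, with the spring pad pushed in about 6–7 mm, the lever back at its rest stop and the bottle, loupe and battery unmoved; handed in at 23.25 s, though I viewed 11 pictures, one over your limit of 10.

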